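Free the roasting rack jammed askew in its tin

TASK

The wire roasting rack has got jammed askew in the roasting tin, with its corners caught under the tin's folded-in rims. Take it by its bar handle, turn it straight in the tin so that its corners come free, lift it out and set it down (do not drop it) on its feet in the middle of the wooden serving board, lengthways along the board, and let go.

Things in the scene. Friction and masses are not known exactly. Their poses are not given: they have to be found in the camera images.
- tin: Dark steel roasting tin, fixed on the worktop. Origin: centre of its underside; x along its length. Outside 234 mm (x; 290 over the end handles) by 194 (y), 40 mm high; inside 226 x 186, floor 4 mm above the worktop. Both long rims are folded in (underside 34, top 39 mm up), leaving a mouth 150 mm wide in y.
- rack: Wire roasting rack, 0.35 kg, 170 (x) x 120 mm (y), lying level in the tin. Origin: centre, under its feet; frame top 15 mm up. Bar handle over the centre along x: 80 mm long, 10 thick (y), 59 to 73 mm above the origin. It starts turned 22 to 26 deg anticlockwise (from above) from the tin's x, corners under the rims; centred and within 8 deg of straight it lifts out.
- serving_board: Flat wooden serving board with a red edge, fixed on the worktop, 321 mm long (its x) by 206 mm wide (its y). Origin: centre of its underside; its top is 11 mm above the origin.
Things that resemble listed ones, but are neither listed nor needed, are in the scene too. Leave any blue look-alike of the rack alone.

How it is judged:
By the outcome, as a careful person would: the job done as asked, in the order asked, and still so for the second after the job is handed in, with the robot touching nothing.
It also fails if it takes over 45 s, if anything falls off the work surface, if the arm or the gripper's body presses on something with over 40 N, if the wrist force passes 120 N, or if a joint passes its speed limit or range.

ROBOT

A 6-joint arm with a two-finger parallel gripper is mounted at the origin on a cart in front of the work surface, level with it; the furniture and walls round the work are solid. World frame = base frame: x ahead of the robot, y to its left, z up, the work surface at z = 0. Lengths are in m, angles in rad, forces in N, time in s.
With the tool pointing down it reaches from about 0.325 to 0.9 m from the base axis. Payload 6.1 kg.
Tool frame: the origin (TCP) lies on the front face of the gripper's body, between the roots of the fingers; the fingertips stand 73 mm ahead of it and the grasp point (between the pads) lies 54 mm ahead of it; z points along the fingers, y is the line along which they close (so a half turn about z gives the same grasp; the last joint's range is limited). The gripper opens to 85 mm and grips with 20 to 120 N. Pads are 22 mm wide; open, the fingers measure 114 mm over their backs; the gripper's body (76 mm by 85 mm) begins 54 mm behind the grasp point. The pads swing forward as they close: fully open they stand 13 mm farther back than shut.
Start: joints at [0.994, 0.22, 1.526, -0, 1.395, -0.126], TCP at [0.272, 0.563, 0.304] pointing down, gripper open.
Joint ranges: [-2.98, 2.98], [-0.91, 2.08], [0.09, 2.57], [-1.24, 4.39], [0.2, 2.65], [-2.68, 2.68]. Speed limits (rad/s): [2.57, 2.57, 3.01, 3.14, 3.14, 3.14].

INTERFACE

Orientations are given as a unit quaternion [x, y, z, w].
In Python, from station import env, hand, kinematics, sensors, eyes, job_done gives the robot as it stands. Calls block until the motion is done:
- env.move_ptp(position, orientation): joint-space move of the TCP to a pose.
- env.line_to(position, velocity=0.15, ori=None, f_stop=None): straight line of the TCP; ori=None keeps the orientation; velocity is the mean speed in m/s. With f_stop (N) it stops when the force on the tool has changed by that much, and returns True; else False.
- env.move_j(angles): joint-space move.
- hand.set_gripper(opening, effort=None): finger opening in m; effort is the grip in N (None keeps the last); returns when the fingers have stopped.
- env.hold(seconds).
- kinematics.inverse_kinematics(position, orientation): joint angles nearest the present ones, or None.
- sensors.get_state(): the state.
- eyes.capture(name): name is "scene" or "top"; returns a dict with "pixels" (400x640x3 uint8, red, green, blue), "fx", "fy", "cx", "cy" (pixels), "world_to_cam" (4x4, takes a point from world to camera coordinates). Camera axes: x right, y down, z forward; pixel columns grow to the right and rows downward; lengths in m; the calibration is good to about 2 mm. A picture is of the moment at which its call begins. There is no depth.
A pose or a line that the arm cannot do raises env.IKError and nothing moves.
- job_done(): hands the job in; it is judged then, once.
The state is a dict: "clock": time; "qpos": joint angles; "qvel": joint speeds; "tau": joint torques, N m; "tool_pos": TCP position; "orientation": TCP orientation; "force": force on the tool from outside, world axes, zero at the start; "moment": the same for the moment, N m; "opening": finger opening in m; "grasp_force": force on a finger pad.
Only numpy, scipy, OpenCV 4.12 (cv2) and the standard library are available. Lean on these libraries where they do the work, as an engineer would, in place of code of your own. Each camera call takes 0.05 s, during which the arm holds its last target. There are 200 camera calls.

## Working session

There is one attempt and no reset: what is moved stays moved. The work goes in short steps, each a Python script; the robot and the scene stay as the last script left them, time stands still between calls to the robot, and variables do not carry over. Pictures are saved under pics/ and viewed, at most 10 in all, crops included, and the job is handed in when it is done.

```bash
ls; mkdir -p pics; python3 - <<'E'
from station import eyes
import cv2,numpy as np,pickle
for n in("top","scene"):
    c=eyes.capture(n);cv2.imwrite(f"pics/{n}0.png",c["pixels"][:,:,::-1]);pickle.dump(c,open(n+"0.pkl","wb"))
    print(n,c["fx"],c["cx"],c["cy"],np.round(c["world_to_cam"],3).tolist())
E
```

```text
pics
top 379.5509459994207 320.78870872312257 203.6145522616343 [[-0.024, -0.998, -0.051, 0.0], [-0.984, 0.033, -0.177, 0.452], [0.178, 0.045, -0.983, 0.976], [0.0, 0.0, 0.0, 1.0]]
scene 504.0364634174733 314.8482259794014 201.44289684103606 [[0.502, -0.865, 0.015, -0.218], [-0.608, -0.365, -0.705, 0.285], [0.615, 0.345, -0.709, 1.024], [0.0, 0.0, 0.0, 1.0]]
```

View pics/top0.png

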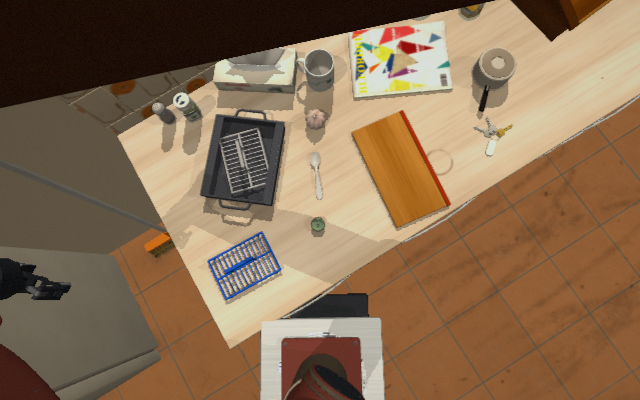

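View pics/scene0.png

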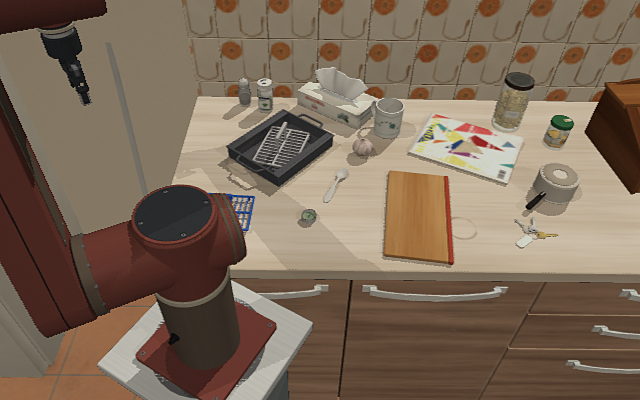

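The top view shows the tin at about (243,160) with the skewed rack and its handle near (242,150). The serving board is at about (400,170) with its red long edge on the right, and the blue look-alike is at (244,265). Next I'll zoom in and measure.

```bash
cat > h.py <<'E'
import cv2,numpy as np,pickle
from scipy.spatial.transform import Rotation as R
def ray(c,uv,z):
    uv=np.atleast_2d(np.asarray(uv,float));T=np.array(c["world_to_cam"])
    d=np.c_[(uv[:,0]-c["cx"])/c["fx"],(uv[:,1]-c["cy"])/c["fy"],np.ones(len(uv))]@T[:3,:3]
    o=-T[:3,:3].T@T[:3,3]
    return o+d*((z-o[2])/d[:,2])[:,None]
def rect(P):
    c,s,a=cv2.minAreaRect((np.asarray(P)[:,:2]*1000).astype(np.float32))
    if s[0]<s[1]: s=s[::-1];a+=90
    return np.round(np.array(c)/1000,4),np.round(s,1),round((a+90)%180-90,2)
def biggest(m,roi):
    x0,y0,x1,y1=roi;k=np.zeros_like(m);k[y0:y1,x0:x1]=m[y0:y1,x0:x1]
    cs,_=cv2.findContours(k,cv2.RETR_EXTERNAL,cv2.CHAIN_APPROX_NONE)
    return max(cs,key=cv2.contourArea)[:,0,:]
E
python3 - <<'E'
from h import *
c=pickle.load(open("top0.pkl","rb"));im=c["pixels"];hsv=cv2.cvtColor(im,cv2.COLOR_RGB2HSV)
print("px",[hsv[y,x].tolist() for x,y in((400,170),(330,200),(450,205),(426,150),(210,180),(278,150))])
m=cv2.inRange(hsv,(0,130,80),(18,255,255));m=cv2.morphologyEx(m,cv2.MORPH_OPEN,np.ones((3,3)))
b=biggest(m,(335,100,465,230));print("board",rect(ray(c,b,.011)),b.min(0),b.max(0))
d=cv2.inRange(hsv,(0,0,0),(179,255,75));d=cv2.morphologyEx(d,cv2.MORPH_CLOSE,np.ones((5,5)));d=cv2.morphologyEx(d,cv2.MORPH_OPEN,np.ones((13,13)))
t=biggest(d,(190,95,300,225));print("tin",rect(ray(c,t,.04)),t.min(0),t.max(0))
o=im.copy();cv2.drawContours(o,[t[:,None],b[:,None]],-1,(0,255,0),1)
a=cv2.resize(im[100:220,190:300],None,fx=4,fy=4,interpolation=cv2.INTER_CUBIC)
e=cv2.resize(o[100:235,190:460],(340,170));cv2.imwrite("pics/a.png",a[:,:,::-1])
s=pickle.load(open("scene0.pkl","rb"))["pixels"][105:190,222:340]
a2=cv2.resize(s,None,fx=3,fy=3,interpolation=cv2.INTER_CUBIC)
W=np.zeros((480,800,3),np.uint8);W[:,:440]=a;W[:255,440:794]=a2;W[260:430,440:780]=e
cv2.imwrite("pics/b.png",W[:,:,::-1])
E
```

```text
px [[16, 215, 171], [19, 70, 221], [15, 95, 190], [17, 78, 220], [105, 8, 65], [120, 7, 72]]
board (array([ 0.5526, -0.2325]), array([300.2, 161.7]), 22.05) [352 111] [449 226]
tin (array([0.5841, 0.1996]), array([240.1, 200.3]), -9.48) [203 117] [283 204]
```

View pics/b.png

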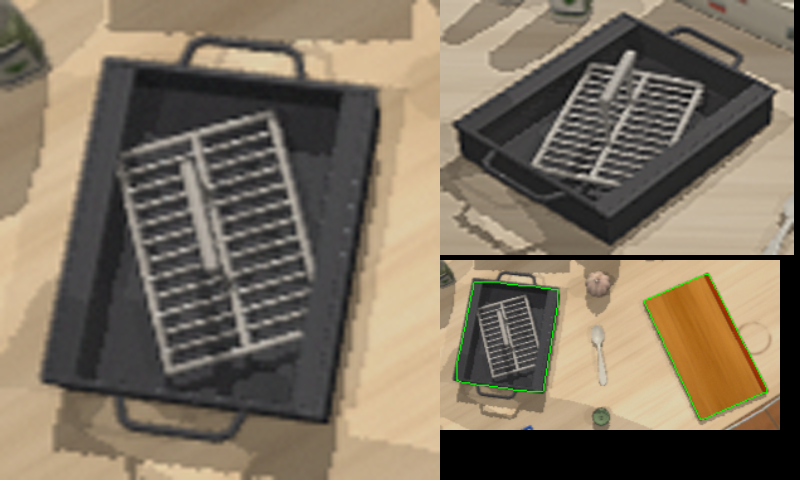

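The zoom shows the rack handle running from about (237,140) to (243,167) in the full image. The far-right and near-left frame corners are visible, and the near-right corner is under the rim. The board contour fits, but it measures smaller than listed, so I'll check it in the second view and measure the handle.

```bash
python3 - <<'E'
from h import *
from station import sensors,kinematics
c=pickle.load(open("top0.pkl","rb"));im=c["pixels"];s=pickle.load(open("scene0.pkl","rb"));
hs=cv2.cvtColor(s["pixels"],cv2.COLOR_RGB2HSV)
m=cv2.inRange(hs,(0,120,80),(18,255,255));m=cv2.morphologyEx(m,cv2.MORPH_OPEN,np.ones((3,3)))
b=biggest(m,(370,160,470,272));print("board scene",rect(ray(s,b,.011)),b.min(0),b.max(0))
A=lambda P:np.round(np.degrees(np.arctan2(P[0,1]-P[1,1],P[0,0]-P[1,0])),1)
H=ray(c,[(237.4,140.3),(242.6,167)],.077);print("handle",H.mean(0),A(H),np.linalg.norm(H[0]-H[1]))
F=ray(c,[(257.7,128),(232,192.7),(220.2,138.7)],.019);print("frame c",F[:2].mean(0),A(F[[2,1]]),np.linalg.norm(F[2]-F[1]),np.linalg.norm(F[0]-F[1]))
# handle by brightness in scene crop: ends by eye
Hs=ray(s,[(222+190/3,105+100/3-0),(222+165/3,105+97/3)],.077)
He=ray(s,[(222+190/3,105+55/3),(222+167/3,105+100/3)],.077);print("handle scene",He.mean(0),A(He),np.linalg.norm(He[0]-He[1]))
st=sensors.get_state();print(R.from_quat(st["orientation"]).as_matrix().round(3).tolist(),st["clock"])
for yaw in(14,14+180,-10,170,22,-158):
    q=(R.from_euler('z',yaw,degrees=True)*R.from_euler('x',180,degrees=True)).as_quat()
    for p in([.58,.2,.13],[.552,-.2325,.15]):
        j=kinematics.inverse_kinematics(p,q);print(yaw,p[1],None if j is None else np.round(j,2))
E
```

```text
board scene (array([ 0.5501, -0.2343]), array([304.6, 160.8]), 22.01) [384 171] [453 263]
handle [0.58794229 0.19857544 0.077     ] 11.4 0.07640434077646889
frame c [0.58786455 0.19940456 0.019     ] 13.1 0.16344366962077678 0.1998129996787475
handle scene [0.58491132 0.19570379 0.077     ] 15.4 0.07079416487230518
[[-0.9, 0.436, -0.001], [0.436, 0.9, -0.002], [0.0, -0.002, -1.0]] 0.1
14 0.2 [ 0.2   0.37  1.69 -0.    1.08  1.53]
14 -0.2325 [-0.53  0.31  1.72 -0.    1.11  0.8 ]
194 0.2 [ 0.2   0.37  1.69  0.    1.08 -1.61]
194 -0.2325 [-0.53  0.31  1.72  0.    1.11 -2.35]
-10 0.2 [ 0.2   0.37  1.69 -0.    1.08  1.95]
-10 -0.2325 [-0.53  0.31  1.72 -0.    1.11  1.22]
170 0.2 [ 0.2   0.37  1.69  0.    1.08 -1.19]
170 -0.2325 [-0.53  0.31  1.72  0.    1.11 -1.93]
22 0.2 [ 0.2   0.37  1.69 -0.    1.08  1.39]
22 -0.2325 [-0.53  0.31  1.72 -0.    1.11  0.66]
-158 0.2 [ 0.2   0.37  1.69  0.    1.08 -1.75]
-158 -0.2325 [-0.53  0.31  1.72  0.    1.11 -2.49]
```

```bash
python3 - <<'E'
from h import *
c=pickle.load(open("top0.pkl","rb"));s=pickle.load(open("scene0.pkl","rb"))
a=cv2.resize(c["pixels"][95:245,335:475],(420,450),interpolation=cv2.INTER_CUBIC)
b=cv2.resize(s["pixels"][155:275,365:485],(380,380),interpolation=cv2.INTER_CUBIC)
W=np.zeros((450,800,3),np.uint8);W[:,:420]=a;W[:380,420:]=b;cv2.imwrite("pics/c.png",W[:,:,::-1])
E
```

```text
(no output)
```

View pics/c.png

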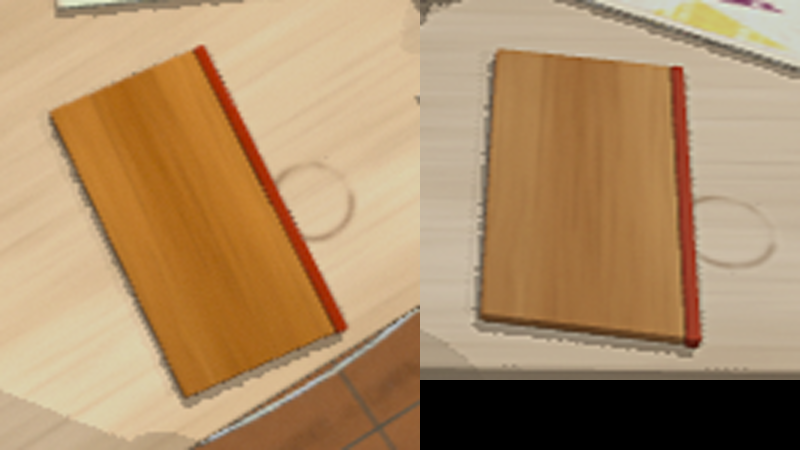

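The board is a single plain piece with its red strip on the right, about 303 x 161 mm in both views. That differs from the listed size, so I'll use the centre I measured. Now the grasp.

```bash
cat >> h.py <<'E'
def down(yaw): return (R.from_euler('z',yaw,degrees=True)*R.from_euler('x',180,degrees=True)).as_quat()
E
python3 - <<'E'
from h import *
from station import env,hand,sensors,eyes
q=down(13.5)
env.move_ptp([.587,.1985,.22],q)
hand.set_gripper(.05,60)
print(env.line_to([.587,.1985,.124],.1,f_stop=15))
hand.set_gripper(0,60)
s=sensors.get_state();print(s["clock"],s["tool_pos"],s["opening"],s["grasp_force"],s["force"])
c=eyes.capture("top");d=eyes.capture("scene")
W=np.zeros((480,800,3),np.uint8);W[:,:440]=cv2.resize(c["pixels"][100:220,190:300],None,fx=4,fy=4)
W[:300,440:]=cv2.resize(d["pixels"][90:190,220:340],(360,300));cv2.imwrite("pics/d.png",W[:,:,::-1])
E
```

```text
False
3.8667 [0.58743573 0.19884154 0.12487918] 0.00890188853174591 59.3137264251709 [-1.5196988   1.84077627  4.36939976]
```

View pics/d.png

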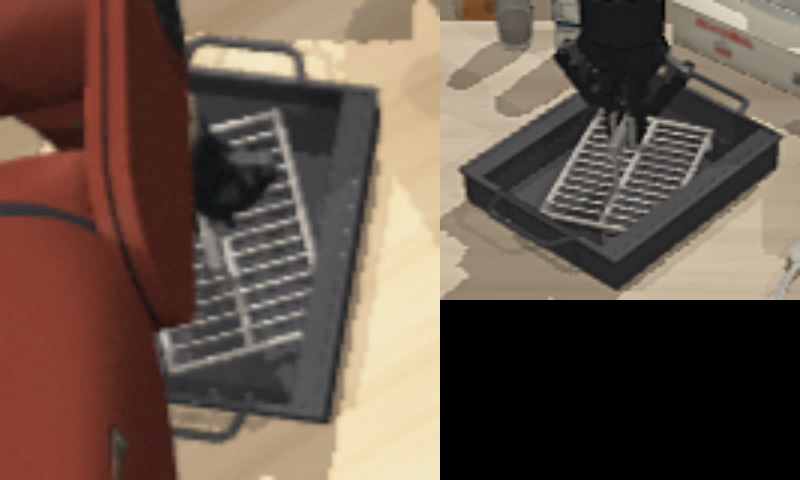

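The fingers are on the handle (opening 8.9 mm, about 59 N) and the rack hasn't moved. Now I'll lift it slightly and turn it clockwise in steps.

```bash
python3 - <<'E'
from h import *
from station import env,hand,sensors,eyes
hand.set_gripper(0,90)
env.line_to([.587,.1988,.128],.03,f_stop=25)
P=lambda s:print(round(s["clock"],2),np.round(s["tool_pos"],4),np.round(s["force"],1),np.round(s["moment"],2),round(s["opening"],4))
P(sensors.get_state())
for y in(7.5,1.5,-4.5,-9.5):
    env.move_ptp([.587,.1988,.128],down(y));s=sensors.get_state();P(s)
    if np.linalg.norm(s["force"])>30:break
else:
    env.line_to([.5845,.1996,.128],.03,f_stop=20);P(sensors.get_state())
c=eyes.capture("top");d=eyes.capture("scene");pickle.dump((c,d),open("e.pkl","wb"))
W=np.zeros((480,800,3),np.uint8);W[:,:440]=cv2.resize(c["pixels"][100:220,190:300],None,fx=4,fy=4)
W[:300,440:]=cv2.resize(d["pixels"][90:190,220:340],(360,300));cv2.imwrite("pics/e.png",W[:,:,::-1])
E
```

```text
4.47 [0.5864 0.1985 0.1271] [ 0.2  0.5 -3.6] [-0.01 -0.03  0.03] 0.0083
4.72 [0.5865 0.1986 0.1272] [ 0.5  0.4 -3.8] [-0.03 -0.01  0.03] 0.0084
4.97 [0.5868 0.1987 0.1277] [-0.  -0.4 -4.1] [0.04 0.01 0.  ] 0.0083
5.22 [0.5869 0.1988 0.1279] [-0.1  0.8 -4.3] [-0.01  0.03  0.05] 0.0086
5.47 [0.587  0.1988 0.128 ] [-0.4 -0.  -4.2] [-0.03  0.01 -0.06] 0.0083
5.72 [0.5842 0.1997 0.1279] [ 0.3 -0.4 -3.8] [ 0.02 -0.01  0.01] 0.0077
```

View pics/e.png

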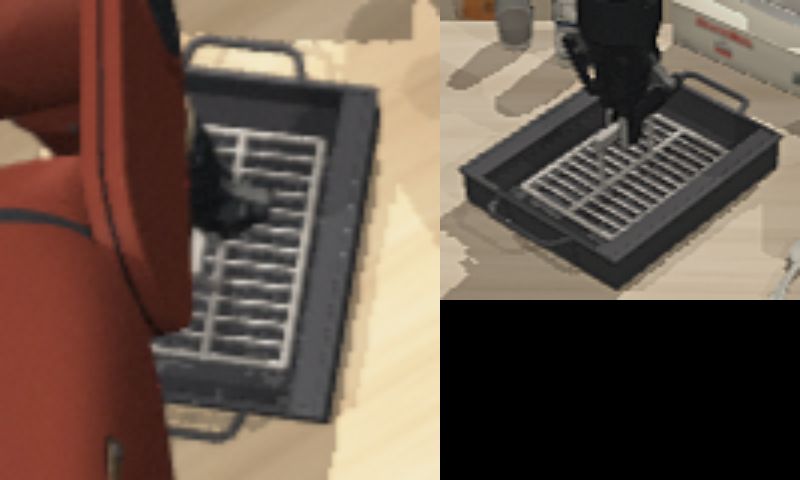

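The rack is now straight: its right edge runs from (325,138) to (288,365) in the crop, parallel to the tin's right side and inside the mouth. I'll lift it, carry it over the board and check its yaw and position before lowering.

```bash
python3 - <<'E'
from h import *
from station import env,hand,sensors,eyes
c,d=pickle.load(open("e.pkl","rb"))
E=ray(c,[(190+325/4,100+138/4),(190+288/4,100+365/4)],.023);print("rack yaw",np.degrees(np.arctan2(*(E[0]-E[1])[[1,0]])))
P=lambda s:print(round(s["clock"],2),np.round(s["tool_pos"],4),np.round(s["force"],1),np.round(s["moment"],2),round(s["opening"],4))
hit=env.line_to([.5842,.1997,.27],.08,f_stop=12);P(sensors.get_state());print(hit)
if not hit:
    env.line_to([.551,-.2335,.27],.15,ori=down(22));env.hold(.3);P(sensors.get_state())
    env.line_to([.551,-.2335,.165],.1);P(sensors.get_state())
    c=eyes.capture("top");d=eyes.capture("scene");pickle.dump((c,d),open("f.pkl","wb"))
    W=np.zeros((450,800,3),np.uint8);W[:,:420]=cv2.resize(c["pixels"][95:245,335:475],(420,450))
    W[:380,420:]=cv2.resize(d["pixels"][155:275,365:485],(380,380))
    cv2.imwrite("pics/f.png",W[:,:,::-1])
E
```

```text
rack yaw -8.97505598077701
7.74 [0.584  0.1996 0.2694] [-0.5  0.2 -3.9] [ 0.02 -0.02 -0.04] 0.0083
False
11.09 [ 0.551  -0.2334  0.27  ] [ 0.4  0.7 -4.1] [-0.02  0.03 -0.01] 0.0085
12.29 [ 0.5516 -0.2338  0.166 ] [-0.8 -0.6 -4. ] [-0.04  0.03  0.03] 0.0083
```

View pics/f.png

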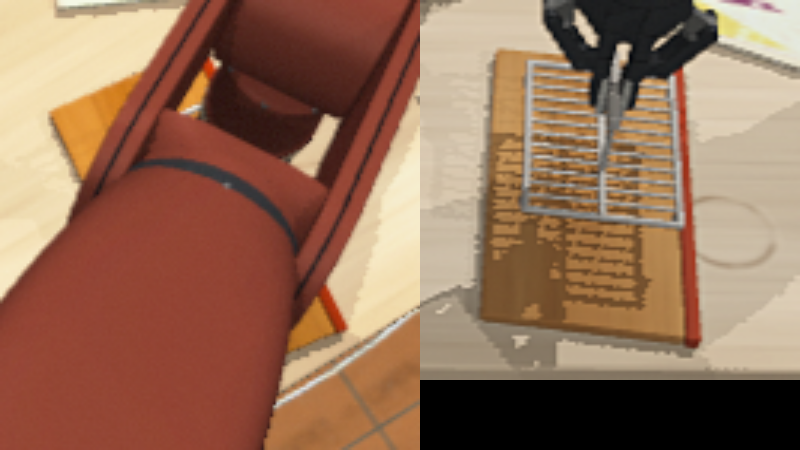

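The rack hangs level above the board, lengthways, with scene-crop corners at about (528,60), (685,225) and (525,210). Now to verify its centre and lower it.

```bash
python3 - <<'E'
from h import *
from station import env,hand,sensors,eyes
c,d=pickle.load(open("f.pkl","rb"))
k=380/120
U=np.array([(528,60),(685,225),(525,210)],float);U=np.c_[365+(U[:,0]-420)/k,155+U[:,1]/k]
G=ray(d,U,.061);m=G[:2].mean(0);v=G[0]-G[2];print("rack c",m,"yaw",np.degrees(np.arctan2(v[1],v[0])),np.linalg.norm(v),np.linalg.norm(G[0]-G[1]))
P=lambda s:print(round(s["clock"],2),np.round(s["tool_pos"],4),np.round(s["force"],1),np.round(s["moment"],2),round(s["opening"],4))
env.line_to([.551,-.2335,.142],.08)
hit=env.line_to([.551,-.2335,.122],.015,f_stop=4);print(hit);P(sensors.get_state())
E
```

```text
rack c [ 0.55195205 -0.2368244   0.061     ] yaw 22.660068812133048 0.16771158855140558 0.20311587066257086
True
13.59 [ 0.551  -0.2335  0.1319] [-0.8  0.2  4.6] [ 0.04  0.03 -0.04] 0.0084
```

Contact came at z = 0.132 against an expected 0.131, and the rack is centred to a few mm. Releasing.

```bash
python3 - <<'E'
from h import *
from station import env,hand,sensors,eyes
hand.set_gripper(.04,20);env.hold(.2)
print(env.line_to([.551,-.2335,.26],.1,f_stop=10))
env.move_ptp([.45,.2,.32],down(22));env.hold(.3)
s=sensors.get_state();print(s["clock"],s["force"],s["opening"])
c=eyes.capture("top");d=eyes.capture("scene")
W=np.zeros((450,800,3),np.uint8);W[:,:420]=cv2.resize(c["pixels"][95:245,335:475],(420,450))
W[:380,420:]=cv2.resize(d["pixels"][155:275,365:485],(380,380))
cv2.imwrite("pics/g.png",W[:,:,::-1])
E
```

```text
False
17.6 [ 0.77643346 -0.10817592  0.38037806] 0.040195947910088486
```

View pics/g.png

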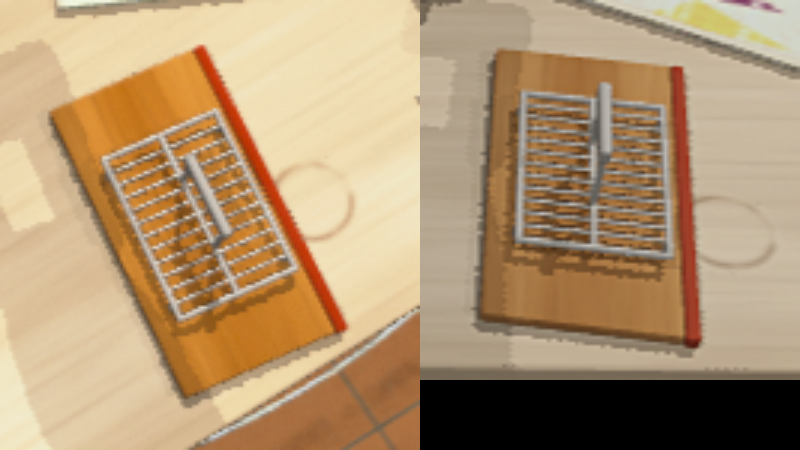

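The rack stands straight and free on the board, with its centre at crop (199,214) and the board's at (195,221). I'll compute the real offset, then hand in if it's small.

```bash
python3 - <<'E'
from h import *
from station import job_done
c=pickle.load(open("top0.pkl","rb"))
f=lambda U,z:ray(c,np.array(U)/3+[335,95],z)[:,:2].mean(0)
o=f([(103,157),(220,110),(295,270),(180,320)],.026)-f([(52,113),(200,45),(345,328),(185,398)],.011)
a=np.radians(22);l=[o@[np.cos(a),np.sin(a)],o@[-np.sin(a),np.cos(a)]];print(l)
if np.hypot(*l)<.012: print(job_done())
E
```

```text
[np.float64(-0.0011574740289612964), np.float64(-0.0020723479545935414)]
the job is handed in; nothing more can be done
None
```

The job is handed in: the rack was turned straight, lifted out of the tin and set down lengthways on its feet on the serving board, about 2 mm off centre. The board measured about 303 x 161 mm rather than the listed 321 x 206, so I used its measured centre.

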